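Slide a well plate under the needle bridge and lock it in

TASK

Load the white 96-well plate into the fraction collector by pushing alone: with the fingertips gently slide it flat along the bed and under the low needle bridge until it is fully home against the end stop, then swing the steel retaining lever across behind it as far as it goes. Do not pick up, squeeze or tip the plate, do not bump the needle carriage, and leave the other things on the bench where they are.

Things in the scene. Friction and masses are not known exactly. Their poses are not given: they have to be found in the camera images.
- collector: Bench-top fraction collector, fixed: grey bed 143 wide (local x -85 to +58), 360 long (y -180 to +180), its top 12 mm above the worktop; white drive housing 69 high beyond, y -182 to -252. Origin: worktop level, on the centre line of the plate lane, middle of the bed's length. A plate is loaded along local -y; local x runs across the lane, -x towards the robot.
- home (a point): Point on the bed where the middle of a plate's underside lies when it is fully home (collector x = 0, y = -85 mm). The end stop's face is then 64 mm further in (y = -149), and the plate's tail end is at y = -21. Axes as the collector's.
- bridge (a point): Middle of the underside of the white bridge beam, 30 mm above the worktop: 3.8 mm of headroom over the plate. The beam is 36 long along the lane (y -106 to -70), 22 high, 122 wide with its posts. 49 mm of a plate that is home stays out in front of it.
- mouth (a point): Middle of the lane's mouth, on the bed at y = -26 mm. The guide rails, 7 mm high, stand 110 apart (inside) here, close in to 88.5 apart at y = -60 and run on straight under the bridge to the end stop.
- plate: The loose white 96-well plate, 85.5 wide (its x), 127.8 long (its y), 14.2 mm high, about 0.12 kg, lying flat on the bed before the mouth, askew by up to 8 degrees. Origin: centre of its underside; its -y end goes in first. The lower 9 mm is a straight skirt of full size, the part above is 1.5 mm smaller all round. In the lane it has 1.5 mm play on each side.
- carriage: Delicate black needle carriage on the bridge, at a random place within 25 mm of the lane's middle (collector y -125 to -76, 30 wide, up to 71 mm above the worktop); its needle tip is 30 mm above the worktop. Origin: at worktop level under the beam's middle line, at the carriage's place across the lane.
- gate (a joint): Retaining lever, steel bar 10 wide, 80 mm long, 13 to 22 mm above the worktop, on a vertical pivot. 0 rad: points along collector +y, beside the lane; negative: swung out to the robot's side (starts -0.22 to -0.08); 1.57 (its stop): points along +x across the lane, 3 mm behind the tail of a plate that is home. Stays where left; takes about 1 N at the pin. A plate not home blocks it.
- gate_pin (a point): Upright black thumb pin on the retaining lever, 9 mm thick (12 wide at its foot), 68 mm from the pivot, standing from 22 to 44 mm above the worktop. This point is half-way up it.
- gate_pivot (a point): Axis of the retaining lever, at the top of its boss (16 mm wide, 29.5 mm above the worktop); at collector x = -62, y = -13 mm, on the robot's side of the mouth.
- spanner_a: Bystander, not to be disturbed: small open-ended spanner, 18x120x5, lying flat on the drive housing (mm). Origin: centre of its underside.
- beaker: Bystander, not to be disturbed: small clear beaker, 45 wide, 56 high (mm). Origin: centre of its underside.
- caps: Bystander, not to be disturbed: clear box of caps, 64x78x37 (mm). Origin: centre of its underside.
- amber: Bystander, not to be disturbed: small amber bottle, 60 wide, 122 high (mm). Origin: centre of its underside.
- rack: Bystander, not to be disturbed: blue vial rack with vials, 62x175x39 (mm). Origin: centre of its underside.
- wash: Bystander, not to be disturbed: wash bottle with red spout, 108x67x215 (mm). Origin: centre of its underside.
- snips: Bystander, not to be disturbed: scissors with blue handles, 87x199x9, lying flat (mm). Origin: centre of its underside.

How it is judged:
On the way, in this order (a step that is already met when the one before it is completed fails the run):
1. the plate is pushed in under the bridge to within 10 mm of the end stop while the lever is still open (y of plate in the frame of collector below -0.075 m and value of joint gate below 0.6 rad), for 0.1 s.
2. the retaining lever is swung across behind the plate (value of joint gate above 1.45 rad), for 0.2 s.
At the end, for the whole second after the job is handed in: The plate lies flat and at rest on the bed, fully home: within 3.5 mm of the end stop, within 4 mm of the lane's middle and within 0.03 rad of square, and the retaining lever stands across the lane (beyond 1.45 rad) (y of plate in the frame of collector between -0.0885 and -0.0815 m and x of plate in the frame of collector between -0.004 and 0.004 m and angle between the y axis of plate and the y axis of collector, either way round below 0.03 rad and angle between plate's own z axis and vertical below 0.03 rad and z of plate in the frame of collector below 0.0145 m and value of joint gate above 1.45 rad and linear speed of plate below 0.01 m/s); the robot touches nothing.
It fails at once if the plate is lifted more than 6 mm off the bed (z of plate in the frame of collector above 0.018 m).
It fails at once if the plate is tipped by more than 0.08 rad (angle between plate's own z axis and vertical above 0.08 rad).
It fails at once if the plate is squeezed or pushed with more than 30 N (contact force between the fingers and plate above 30 N).
It fails at once if the needle carriage is bumped (more than 3 N) (contact force between carriage and anything else above 3 N).
It fails at once if a bystander is moved by more than 20 mm (distance of any of spanner_a, beaker, caps, amber, rack, wash, snips from where it was at the start of the episode above 0.02 m).
It also fails if it takes over 58 s, if anything falls off the work surface, if the arm or the gripper's body presses on something with over 40 N, if the wrist force passes 120 N, or if a joint passes its speed limit or range.

ROBOT

A 6-joint arm with a two-finger parallel gripper is mounted at the origin on a cart in front of the work surface, level with it; the furniture and walls round the work are solid. World frame = base frame: x ahead of the robot, y to its left, z up, the work surface at z = 0. Lengths are in m, angles in rad, forces in N, time in s.
With the tool pointing down it reaches from about 0.25 to 0.8 m from the base axis. Payload 3.9 kg.
Tool frame: the origin (TCP) lies on the centre line of the jaws, within the pads' length; the fingertips stand 19 mm ahead of it and the grasp point (between the pads) is the TCP (arm.tip_reach is the distance from the TCP to the fingertips, in m); y points along the fingers, z is the direction in which the jaws open and shut, and the axes are right-handed (so a half turn about y gives the same grasp; the last joint's range is limited). The gripper opens to 85 mm and grips with 20 to 120 N. Pads are 22 mm wide; open, the fingers measure 114 mm over their backs; the gripper's body (76 mm by 85 mm) begins 54 mm behind the grasp point. The pads swing forward as they close: fully open they stand 13 mm farther back than shut.
Start: joints at [-1.111, 0.26, -0.138, 1.173, 0, 1.571], TCP at [0.233, -0.47, 0.25] pointing down, gripper open.
Joint ranges: [-2.78, 2.78], [-0.83, 1.72], [-1.28, 1.37], [-1.9, 2.12], [-1.57, 1.48], [-3.14, 3.14]. Speed limits (rad/s): [2.57, 2.57, 3.14, 3.14, 3.14, 3.14].

INTERFACE

Orientations are given as [roll, pitch, yaw] about the fixed x, y, z axes, in that order (R = Rz(yaw) Ry(pitch) Rx(roll)).
In Python, from station import arm, camera, calibration, hand_in gives the robot as it stands.
- The arm moves only by the shell command python3 -m inch 'ROWS' [FORCE]. ROWS is JSON, a list that holds one entry, the list of rows, each a list of 7 numbers: the turn, a rotation vector about the tool's x, y, z each as a share of 180 degrees, from -1 to 1, then the shift along the tool's x, y, z each as a share of 100 cm, from -1 to 1, then the gripper's target within -1 to 1 (shut at 1, half-way at 0, fully open at -1). In form: [[[wx, wy, wz, dx, dy, dz, grip], ...]]. A call has 1 to 10 rows; each row is the pose to reach, as a shift and turn from the pose commanded when the call began, along the tool's axes at that moment, turning the shorter way round; what a row does not reach only later rows make up. A row lasts 1/8 s, in which the tool goes at most 62.5 mm and 10.7 degrees, less where a joint would pass 70% of its speed; a pose out of reach is approached as far as the arm can. A call with a number of a shift or a turn outside -1 to 1 is refused whole. A call with a gripper value outside its range is refused whole. The fingers move at their own pace and stop on an object; FORCE is the grip in N (left out, the last holds). Time passes only in rows, so rows that repeat a pose let the fingers close. It gives the time, the measured TCP pose, the force and the opening at its end, in the units of the state.
- arm.sense(): the state, without advancing time (a new reading comes with each control period).
- camera(name): name is "scene" or "top"; returns the picture (400x640x3 uint8, blue, green, red); there is no depth.
- calibration(name): a dict with "mtx" (3x3 intrinsics, pixels), "camera_from_world" (4x4, takes a point from world to camera coordinates). Camera axes: x right, y down, z forward; pixel columns grow to the right and rows downward; lengths in m; the calibration is good to about 2 mm. A picture is of the moment at which its call begins. calibration takes no time and is no camera call.
- hand_in(): hands the job in, once; it reports no verdict.
The state is a dict: "t": time; "q": joint angles; "joint_velocities": joint speeds; "tau": joint torques, N m; "eef_pos": TCP position; "orientation": TCP orientation; "force": force on the tool from outside, world axes, zero at the start; "moment": the same for the moment, N m; "width": opening from 0.0 (shut) to 1.0 (fully open).
Only numpy, scipy, OpenCV 4.12 (cv2) and the standard library are available. Lean on these libraries where they do the work, as an engineer would, in place of code of your own. Each camera call takes 0.05 s, during which the arm holds its last target.

## Working session

There is one attempt and no reset: what is moved stays moved. The work goes in short steps, Python scripts to look and compute and a shell command to move; the robot and the scene stay as the last step left them, time stands still between calls to the robot, and variables do not carry over. Pictures are saved under pics/ and viewed, and the job is handed in when it is done.

```bash
ls; mkdir -p pics
python3 - <<'E'
from station import arm,camera,calibration
import cv2
for n in("scene","top"):
    cv2.imwrite(f"pics/{n}0.png",camera(n)); c=calibration(n); print(n,c["mtx"],c["camera_from_world"])
print(arm.sense()); print(arm.tip_reach)
E
```

```text
pics
scene [[404.00499652   0.         315.04100362]
 [  0.         404.00499652 202.17849675]
 [  0.           0.           1.        ]] [[-0.8336233  -0.55205898  0.01740906  0.49843992]
 [-0.28092521  0.39664511 -0.87393002  0.15699019]
 [ 0.47555569 -0.73341907 -0.48573989  1.17568155]
 [ 0.          0.          0.          1.        ]]
top [[500.47305269   0.         317.48702988]
 [  0.         500.47305269 197.8474363 ]
 [  0.           0.           1.        ]] [[-1.35368281e-02 -9.99904448e-01 -2.80179573e-03  1.63060288e-01]
 [-9.92815774e-01  1.37739072e-02 -1.18857558e-01  4.79998300e-01]
 [ 1.18884793e-01  1.17271266e-03 -9.92907363e-01  1.46654920e+00]
 [ 0.00000000e+00  0.00000000e+00  0.00000000e+00  1.00000000e+00]]
{'t': 0.1, 'q': array([-1.11099675e+00,  2.60597871e-01, -1.39238839e-01,  1.17268994e+00,
        1.06502530e-05,  1.57079953e+00]), 'joint_velocities': array([ 0.00011539, -0.0003612 ,  0.00248469, -0.00030876, -0.00141792,
       -0.00173308]), 'tau': array([ 8.50041829e-05, -4.06507909e+01,  2.54527491e+01,  1.01244118e-02,
       -6.93733523e-05, -5.95077310e-06]), 'eef_pos': array([ 0.23272651, -0.46995823,  0.24955929]), 'orientation': array([-1.57252665e+00,  1.06446957e-05, -2.68179630e+00]), 'force': array([-0.0750766 ,  0.02871363,  0.12066523]), 'moment': array([ 0.05105282,  0.00907755, -0.01170968]), 'width': 0.9973632416202329}
0.019
```

View pics/scene0.png

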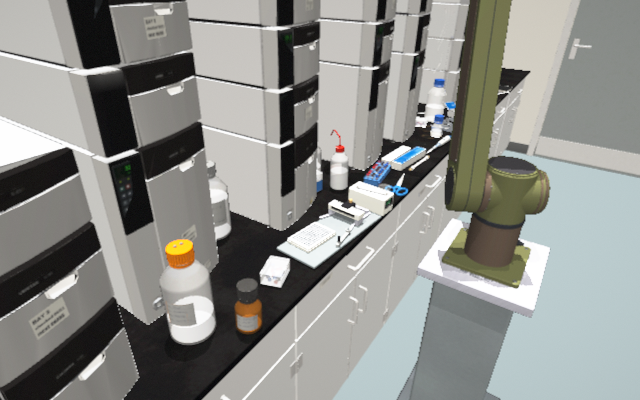

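View pics/top0.png

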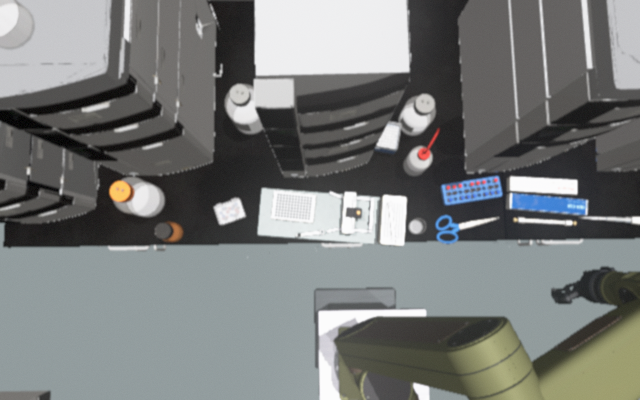

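Run:
```python
import cv2
t=cv2.imread("pics/top0.png")[180:250,250:420]
cv2.imwrite("pics/top0z.png",cv2.resize(t,None,fx=4.7,fy=4.7,interpolation=cv2.INTER_CUBIC))
t=cv2.imread("pics/scene0.png")[175:275,265:405]
cv2.imwrite("pics/scene0z.png",cv2.resize(t,None,fx=5.6,fy=5.6,interpolation=cv2.INTER_CUBIC))
```

```text
(no output)
```

View pics/top0z.png

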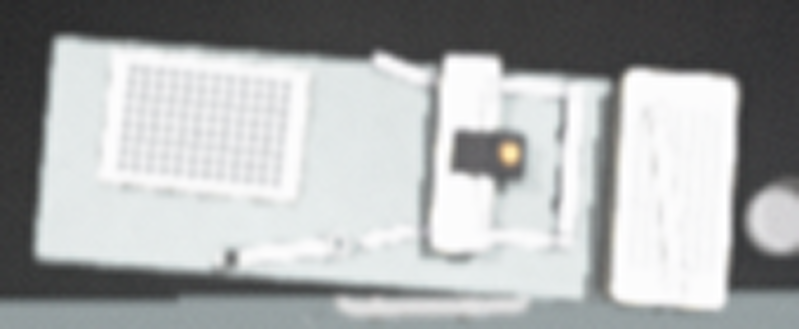

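View pics/scene0z.png

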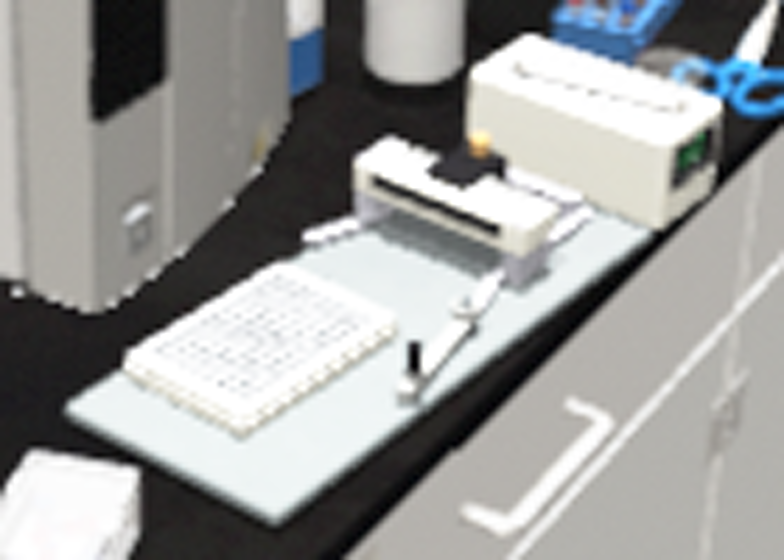

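```bash
cat > h.py <<'E'
import numpy as np,cv2
from station import arm,camera,calibration
def ray(name,uv,z):
    c=calibration(name);K=np.array(c["mtx"]);T=np.array(c["camera_from_world"])
    uv=np.atleast_2d(np.float64(uv));d=np.c_[uv,np.ones(len(uv))]@np.linalg.inv(K).T@T[:3,:3]
    o=-T[:3,:3].T@T[:3,3]
    return o+d*((z-o[2])/d[:,2])[:,None]
def proj(name,p):
    c=calibration(name);K=np.array(c["mtx"]);T=np.array(c["camera_from_world"])
    q=(np.atleast_2d(p)@T[:3,:3].T+T[:3,3])@K.T
    return q[:,:2]/q[:,2:]
E
python3 - <<'E'
from h import *
im=cv2.imread("pics/top0.png")
for p in [(262,230),(275,195),(300,232),(330,200),(350,200),(390,215),(285,192)]: print(p,im[p[1],p[0]])
# bed+ : non-dark region
hsv=cv2.cvtColor(im,cv2.COLOR_BGR2HSV)
g=hsv[...,1].astype(int)
# plate: V>235 low sat
for thr in (225,235,243):
    m=(im.min(2)>thr).astype(np.uint8)
    roi=np.zeros_like(m);roi[185:226,262:322]=1
    n,l,s,c=cv2.connectedComponentsWithStats(m&roi);print(thr,s[1:][s[1:,4]>50])
np.save("/tmp/a.npy",im)
print(hsv[200,255:270],hsv[232:245,300])
E
```

```text
(262, 230) [232 232 227]
(275, 195) [252 252 252]
(300, 232) [217 217 211]
(330, 200) [229 229 224]
(350, 200) [252 252 252]
(390, 215) [247 247 247]
(285, 192) [244 243 243]
225 [[ 262  190   60   36 1539]]
235 [[271 191  45  32 406]]
243 [[271 191  44  31 281]]
[[110  15  51]
 [ 60   5  52]
 [105  11  48]
 [120   5  52]
 [ 75   7  78]
 [ 90   8 151]
 [ 90   8 221]
 [ 90   4 233]
 [ 90   5 233]
 [ 90   5 232]
 [ 85   7 232]
 [ 85   7 232]
 [ 90   6 231]
 [ 90   5 232]
 [ 90   5 232]] [[ 90   7 217]
 [ 90   4 194]
 [ 60   3 181]
 [ 60   3 180]
 [ 90   4 189]
 [ 90   8 191]
 [ 99  11 157]
 [ 83  10 102]
 [135   7  70]
 [105   7  69]
 [ 90  14  94]
 [ 90  17 133]
 [ 93  18 157]]
```

Run:
```python
from h import *
im=cv2.imread("pics/top0.png");g=im.min(2).astype(float)
def cross(v,t): # first upward crossing
    i=np.where((v[:-1]<t)&(v[1:]>=t))[0][0]; return i+(t-v[i])/(v[i+1]-v[i])
far=np.array([(u,180+cross(g[180:200,u],140)) for u in list(range(266,326))])
left=np.array([(250+cross(g[v,250:275],140),v) for v in range(194,232)])
F=ray("top",far,.012);L=ray("top",left,.012)
def line(P):
    vx,vy,x,y=cv2.fitLine(P[:,:2].astype(np.float32),cv2.DIST_HUBER,0,.001,.001).ravel(); return np.array([vx,vy],float),np.array([x,y],float)
d1,p1=line(F);d2,p2=line(L);print(d1,d2)
ey=-d1 if d1[1]<0 else d1  # +y collector ~ +world y
ex2=d2 if d2[0]>0 else -d2
print("yaw from far",np.arctan2(-ey[0],ey[1]),"from left",np.arctan2(ex2[1],ex2[0]))
th=np.arctan2(-ey[0],ey[1]);ex=np.array([np.cos(th),np.sin(th)]);ey=np.array([-np.sin(th),np.cos(th)])
# origin: ex.o=ex.p1-.058 ; ey.o=ey.p2-.18
o=ex*(ex@p1-.058)+ey*(ey@p2-.18);print("collector",o,th)
# plate
m=np.zeros(g.shape,np.uint8);roi=cv2.resize(im[185:226,262:322],None,fx=8,fy=8,interpolation=cv2.INTER_CUBIC).min(2)
b=(roi>240).astype(np.uint8);b=cv2.morphologyEx(b,cv2.MORPH_CLOSE,np.ones((25,25)))
n,l,s,c=cv2.connectedComponentsWithStats(b);k=1+np.argmax(s[1:,4])
cn=cv2.findContours((l==k).astype(np.uint8),0,2)[0][0].reshape(-1,2)
px=(cn+.5)/8-.5+[262,185]
W=ray("top",px,.0262)[:,:2]
loc=np.c_[(W-o)@ex,(W-o)@ey]*1000
r=cv2.minAreaRect(loc.astype(np.float32));print("plate local",r)
# points: features given zoom coords
for nm,p,z in [("pin top",(232,259),.044),("pivot",(345,243),.0295),("far rail tip",(375,55),.019),("carr L",(452,152),.071),("carr R",(522,152),.071),("beamL far",(445,52),.052),("beamR far",(500,55),.052),("orange",(508,152),.071)]:
    w=ray("top",[(p[0]+.5)/4.7-.5+250,(p[1]+.5)/4.7-.5+180],z)[0];print(nm,w.round(4),((w[:2]-o)@ex*1000).round(1),((w[:2]-o)@ey*1000).round(1))
# check in overlay
t=cv2.resize(im[180:250,250:420],None,fx=4.7,fy=4.7,interpolation=cv2.INTER_CUBIC)
def L2W(x,y,z): return np.r_[o+ex*x/1000+ey*y/1000,z/1000]
S=cv2.resize(cv2.imread("pics/scene0.png")[175:275,265:405],None,fx=5.6,fy=5.6,interpolation=cv2.INTER_CUBIC)
for P in [(-85,180,12),(58,180,12),(-85,-180,12),(58,-180,12),(-62,-13,29.5),(-50,-70,52),(-61,-70,52),(61,-70,52),(61,-70,30),(-61,-70,30)]:
    for n,I,of,f in(("top",t,(250,180),4.7),("scene",S,(265,175),5.6)):
        q=(proj(n,L2W(*P))[0]-of+.5)*f; cv2.circle(I,tuple(int(round(a)) for a in q),3,(0,0,255),-1)
cv2.imwrite("pics/t1.png",t);cv2.imwrite("pics/s1.png",S)
```

```text
[0.09151091 0.99580407] [ 0.99591589 -0.09028577]
yaw from far -0.09163912067565366 from left -0.09040888469870227
collector [0.44427553 0.1532722 ] -0.09163912067565366
plate local ((7.265499114990234, 77.80731201171875), (126.4112319946289, 85.3612289428711), 88.55241394042969)
pin top [0.3723 0.2122 0.044 ] -77.1 52.1
pivot [0.382  0.1415 0.0295] -60.9 -17.5
far rail tip [0.5027 0.1203 0.019 ] 61.2 -27.4
carr L [0.4349 0.0751 0.071 ] -2.2 -78.7
carr R [0.4343 0.0321 0.071 ] 1.2 -121.6
beamL far [0.4996 0.0772 0.052 ] 62.1 -70.7
beamR far [0.4972 0.0428 0.052 ] 62.9 -105.2
orange [0.4345 0.0407 0.071 ] 0.5 -113.0
```

View pics/t1.png

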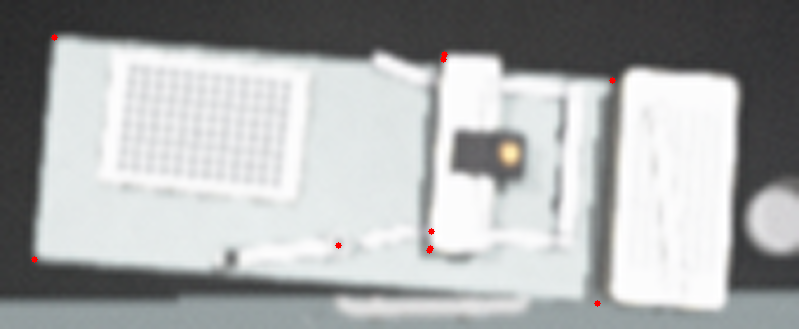

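View pics/s1.png

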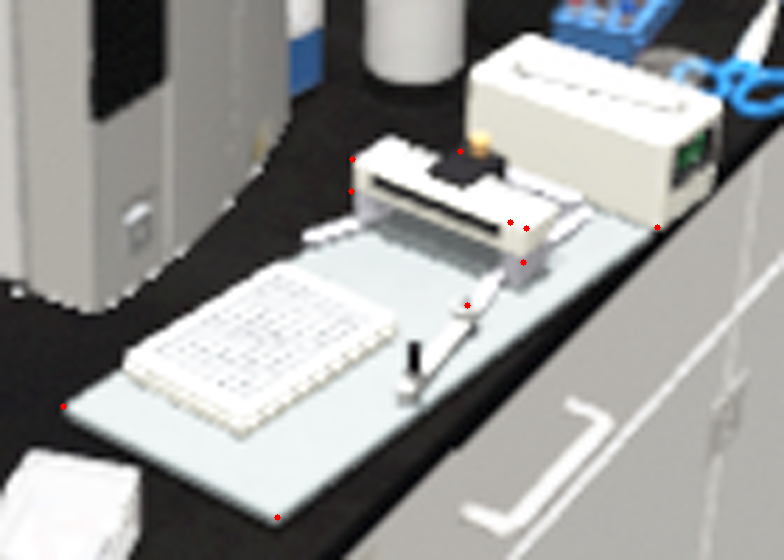

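```bash
cat >> h.py <<'E'
from scipy.spatial.transform import Rotation as Rt
TH=-.0916;O=np.array([.4443,.1533]);EX=np.array([np.cos(TH),np.sin(TH)]);EY=np.array([-np.sin(TH),np.cos(TH)])
def w2l(p): p=np.asarray(p)[:2]-O; return np.array([p@EX,p@EY])*1000
def need(x,y,z,yaw_local,s=None):
    """local mm target of TCP (z world m), yaw of jaw axis rel. collector x"""
    s=s or arm.sense(); R=Rt.from_euler('xyz',s["orientation"]); p=np.r_[O+EX*x/1e3+EY*y/1e3,z]
    best=None
    for k in (0,np.pi):
        Rg=Rt.from_euler('xyz',[-np.pi/2,0,TH+yaw_local-np.pi/2+k]); w=(R.inv()*Rg).as_rotvec()
        if best is None or np.linalg.norm(w)<np.linalg.norm(best): best=w
    print("turn",(best/np.pi).round(4),"shift",R.inv().apply(p-s["eef_pos"]).round(4))
def st():
    s=arm.sense();R=Rt.from_euler('xyz',s["orientation"]).as_matrix()
    print("t",round(s["t"],2),"loc",w2l(s["eef_pos"]).round(1),"z",s["eef_pos"][2].round(4),"jawyaw",((np.arctan2(R[1,2],R[0,2])-TH+np.pi/2)%np.pi-np.pi/2).round(4),"F",s["force"].round(2),"w",round(s["width"],3),"q",s["q"].round(2))
E
python3 - <<'E'
from h import *
st();need(9.5,168,.15,-.025)
print(w2l(ray("scene",[282.5,230],0)[0]))
E
```

```text
t 0.1 loc [-153.7 -640. ] z 0.2496 jawyaw -1.0194 F [-0.08  0.03  0.12] w 0.997 q [-1.11  0.26 -0.14  1.17  0.    1.57]
turn [ 5.000e-04 -3.165e-01 -3.000e-04] shift [-0.5623  0.1006 -0.6026]
[117.6792477   87.28301135]
```

```bash
python3 -m inch '[[[0,-0.3165,0,-0.562,0,-0.603,0],[0,-0.3165,0,-0.562,0,-0.603,0],[0,-0.3165,0,-0.562,0,-0.603,0],[0,-0.3165,0,-0.562,0,-0.603,0],[0,-0.3165,0,-0.562,0,-0.603,0],[0,-0.3165,0,-0.562,0,-0.603,0],[0,-0.3165,0,-0.562,0,-0.603,0],[0,-0.3165,0,-0.562,0,-0.603,0],[0,-0.3165,0,-0.562,0,-0.603,0],[0,-0.3165,0,-0.562,0,-0.603,0]]]'; python3 -c "
from h import *
st();need(9.5,168,.25,-.025)"
```

```text
t: 1.35
eef_pos: [0.412, 0.1305, 0.2502]
orientation: [-1.571, -0.0, -1.687]
force: [1.2, 0.1, -0.0]
width: 0.505
t 1.35 loc [-30.1 -25.7] z 0.2502 jawyaw -0.0245 F [ 1.17  0.12 -0.05] w 0.505 q [ 0.31  0.1  -0.34  1.13 -0.    1.99]
turn [-0.0001  0.0001  0.0001] shift [-1.946e-01  1.000e-04  3.490e-02]
```

```bash
python3 -m inch '[[[0,0,0,-0.1946,0,0.035,0],[0,0,0,-0.1946,0,0.035,0],[0,0,0,-0.1946,0,0.035,0],[0,0,0,-0.1946,0,0.035,0],[0,0,0,-0.1946,0.05,0.035,0],[0,0,0,-0.1946,0.1,0.035,0],[0,0,0,-0.1946,0.15,0.035,0],[0,0,0,-0.1946,0.17,0.035,0],[0,0,0,-0.1946,0.18,0.035,0],[0,0,0,-0.1946,0.18,0.035,0]]]'; python3 -c "
from h import *
st();need(9.5,168,.035,-.025)
cv2.imwrite('pics/top1.png',cv2.resize(camera('top')[170:250,240:420],None,fx=4.4,fy=4.4,interpolation=cv2.INTER_CUBIC))
cv2.imwrite('pics/sc1.png',cv2.resize(camera('scene')[155:275,255:405],None,fx=5,fy=5,interpolation=cv2.INTER_CUBIC))
print(proj('scene',[arm.sense()['eef_pos']]))"
```

```text
t: 2.6
eef_pos: [0.4691, 0.3169, 0.0702]
orientation: [-1.572, -0.001, -1.688]
force: [0.4, 0.0, 0.2]
width: 0.5
t 2.6 loc [  9.7 165.1] z 0.0702 jawyaw -0.0257 F [0.39 0.05 0.23] w 0.5 q [ 0.59  0.46 -0.33  0.78 -0.    2.28]
turn [ 0.0002 -0.0002  0.0003] shift [-0.0029  0.0352 -0.0003]
[[290.87285265 233.79144446]]
```

View pics/sc1.png

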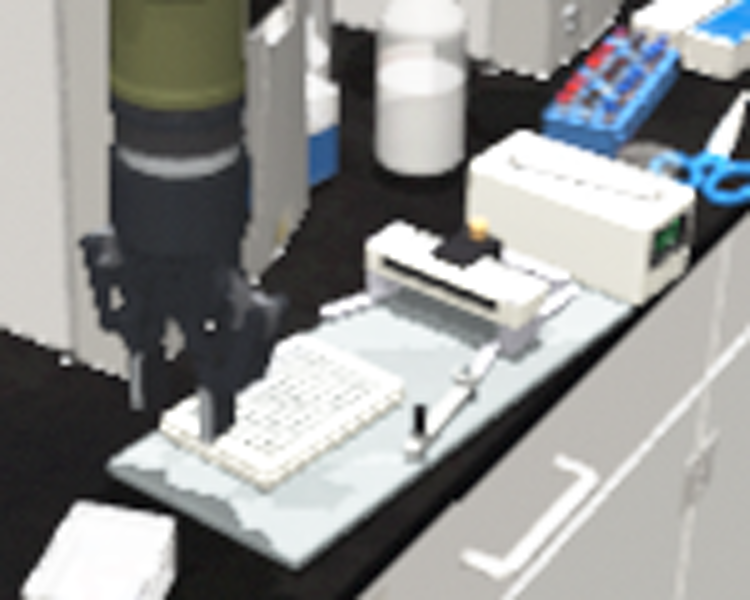

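View pics/top1.png

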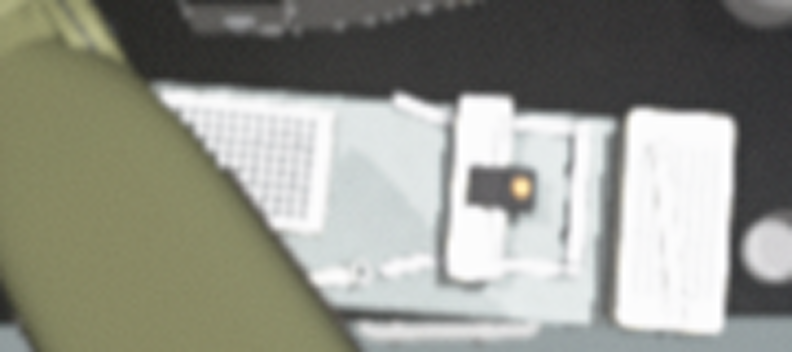

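```bash
python3 -m inch '[[[0,0,0,-0.003,0.012,0,0],[0,0,0,-0.003,0.024,0,0],[0,0,0,-0.003,0.03,0,0],[0,0,0,-0.003,0.033,0,0],[0,0,0,-0.003,0.035,0,0],[0,0,0,-0.003,0.035,0,0]]]'; python3 -c "
from h import *
st()
cv2.imwrite('pics/sc2.png',cv2.resize(camera('scene')[195:275,265:365],None,fx=7,fy=7,interpolation=cv2.INTER_CUBIC))"
```

```text
t: 3.45
eef_pos: [0.4698, 0.3206, 0.0353]
orientation: [-1.571, 0.0, -1.688]
force: [-0.9, -0.3, 0.4]
width: 0.501
t 3.45 loc [ 10.1 168.9] z 0.0353 jawyaw -0.0251 F [-0.91 -0.34  0.36] w 0.501 q [ 0.6   0.51 -0.37  0.7   0.    2.29]
```

View pics/sc2.png

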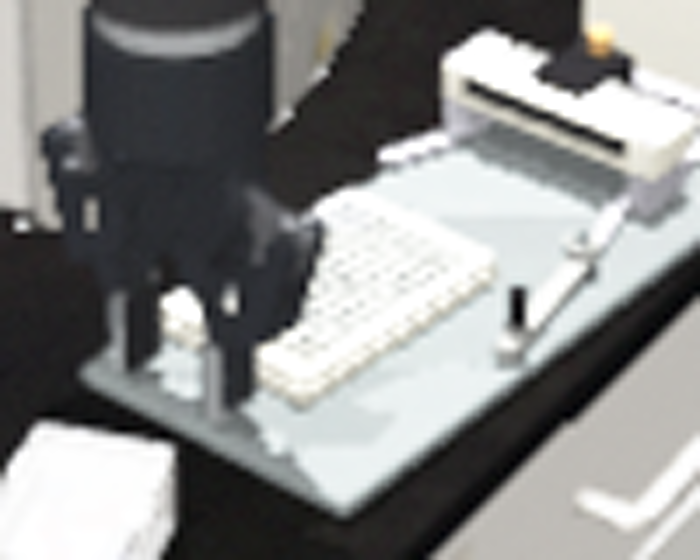

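```bash
python3 -m inch '[[[0,0,0,0.006,0,0,0],[0,0,0,0.011,0,0,0],[0,0,0,0.014,0,0,0],[0,0,0,0.017,0,0,0],[0,0,0,0.02,0,0,0],[0,0,0,0.023,0,0,0],[0,0,0,0.026,0,0,0],[0,0,0,0.029,0,0,0],[0,0,0,0.03,0,0,0]]]'; python3 -c "
from h import *
st()
cv2.imwrite('pics/sc3.png',cv2.resize(camera('scene')[195:275,265:365],None,fx=7,fy=7,interpolation=cv2.INTER_CUBIC))
cv2.imwrite('pics/top3.png',cv2.resize(camera('top')[170:250,240:420],None,fx=4.4,fy=4.4,interpolation=cv2.INTER_CUBIC))"
```

```text
t: 4.62
eef_pos: [0.4663, 0.2907, 0.0354]
orientation: [-1.571, 0.0, -1.688]
force: [-0.1, 1.7, 0.5]
width: 0.498
t 4.62 loc [  9.3 138.8] z 0.0354 jawyaw -0.0252 F [-0.14  1.72  0.46] w 0.498 q [ 0.56  0.48 -0.42  0.67  0.    2.24]
```

View pics/sc3.png

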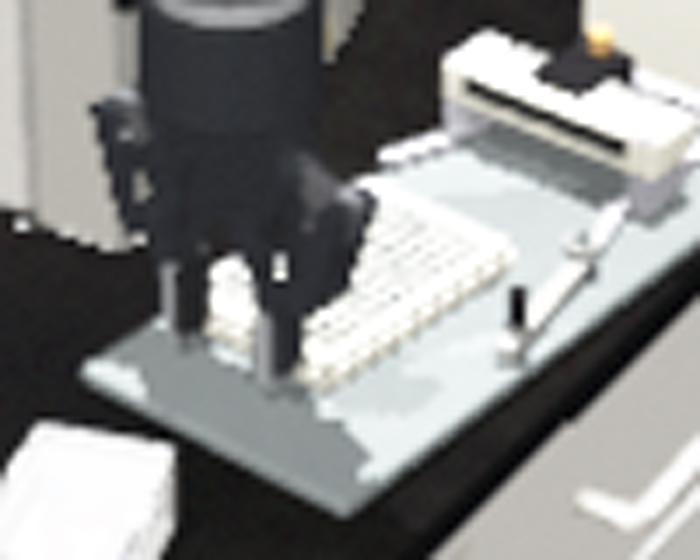

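View pics/top3.png

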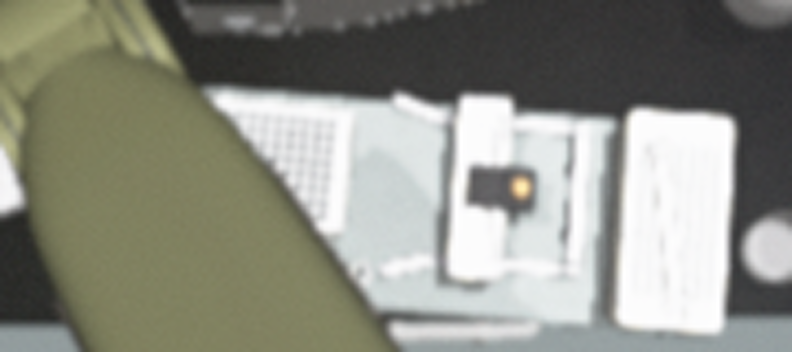

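```bash
python3 -m inch '[[[0,-0.001,0,0.0035,0,-0.0007,0],[0,-0.002,0,0.007,0,-0.0014,0],[0,-0.003,0,0.0105,0,-0.002,0],[0,-0.004,0,0.014,0,-0.0027,0],[0,-0.005,0,0.0175,0,-0.0033,0],[0,-0.006,0,0.021,0,-0.004,0],[0,-0.007,0,0.0245,0,-0.0046,0],[0,-0.008,0,0.028,0,-0.0053,0],[0,-0.008,0,0.0315,0,-0.006,0],[0,-0.008,0,0.035,0,-0.0066,0]]]'; python3 -c "
from h import *
st()
cv2.imwrite('pics/sc4.png',cv2.resize(camera('scene')[195:275,265:365],None,fx=7,fy=7,interpolation=cv2.INTER_CUBIC))
cv2.imwrite('pics/top4.png',cv2.resize(camera('top')[170:250,240:420],None,fx=4.4,fy=4.4,interpolation=cv2.INTER_CUBIC))"
```

```text
t: 5.98
eef_pos: [0.4556, 0.2566, 0.0353]
orientation: [-1.571, 0.0, -1.662]
force: [1.5, 1.1, 1.4]
width: 0.505
t 5.97 loc [  1.8 103.9] z 0.0353 jawyaw 0.0 F [1.52 1.08 1.43] w 0.505 q [ 0.51  0.44 -0.49  0.64  0.    2.18]
```

View pics/sc4.png

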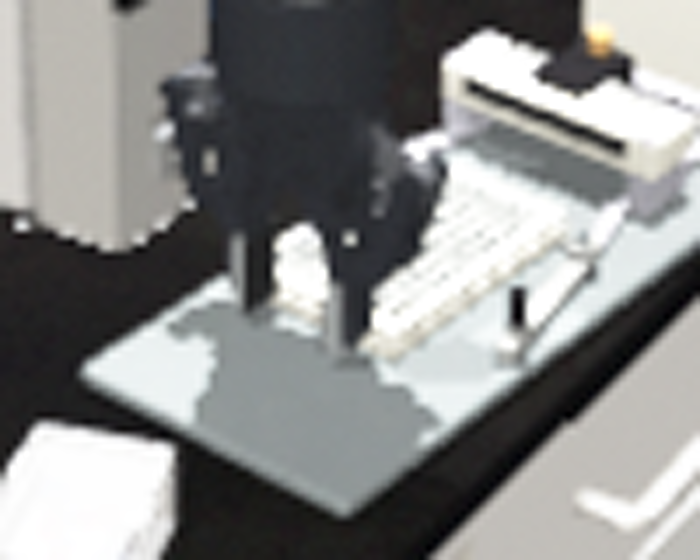

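View pics/top4.png

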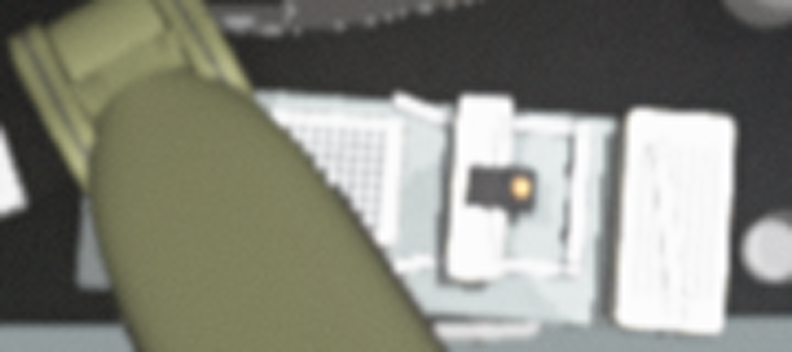

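```bash
cat > nose.py <<'E'
from h import *
def nose(im,v0,v1,u0,u1):
    P=[]
    for v in range(v0,v1):
        g=im[v,u0:u1].min(1).astype(float); i=np.where(g>244)[0]
        if len(i)==0: continue
        i=i[-1]
        if i+1<len(g): P.append((u0+i+(g[i]-241)/(g[i]-g[i+1]+1e-9) if g[i+1]<241 else u0+i+.5,v))
    W=ray("top",P,.0262); return np.array([w2l(w) for w in W]),np.array(P)
E
python3 - <<'E'
from nose import *
im=camera("top")
L,P=nose(im,194,230,318,338)
for a,b in zip(P,L): print(a.round(1),b.round(1),end=' ')
print()
# far edge
for u in range(310,333,3):
    g=im[185:205,u].min(1);print(u,g)
E
```

```text
[334.5 194. ] [ 53.3 -43.3] [329.5 197. ] [ 43.1 -29. ] [330.5 198. ] [ 40.3 -32.3] [330.4 199. ] [ 37.3 -32.2] [330.4 200. ] [ 34.3 -32.4] [330.5 201. ] [ 31.3 -33. ] [330.5 202. ] [ 28.3 -33. ] [330.4 203. ] [ 25.3 -33. ] [330.4 204. ] [ 22.3 -33.2] [330.3 205. ] [ 19.3 -33.3] [330.3 206. ] [ 16.3 -33.3] [330.2 207. ] [ 13.3 -33.5] [330.2 208. ] [ 10.3 -33.7] [329.5 209. ] [  7.1 -31.7] [329.9 210. ] [  4.2 -33.1] [329.7 211. ] [  1.2 -32.7] [329.6 212. ] [ -1.8 -32.6] [329.4 213. ] [ -4.8 -32.5] [329.4 214. ] [ -7.8 -32.5] [329.4 215. ] [-10.8 -32.9] [329.4 216. ] [-13.8 -33.1] [329.4 217. ] [-16.8 -33.1] [329.3 218. ] [-19.8 -33.2] [329.3 219. ] [-22.8 -33.4] [329.3 220. ] [-25.7 -33.5] [329.3 221. ] [-28.7 -33.9] [329.3 222. ] [-31.7 -34. ] [328.5 223. ] [-34.8 -31.9] [328.6 224. ] [-37.8 -32.5] [336.5 229. ] [-50.8 -56.9] 
310 [ 46  48  50  49  49  67 120 182 216 220 224 241 248 242 234 237 234 226
 221 189]
313 [ 51  50  51  49  52  63 115 176 214 218 224 241 249 243 231 233 232 228
 232 226]
316 [ 51  51  50  52  51  60 109 173 212 223 232 246 250 247 236 235 235 231
 229 226]
319 [ 53  53  52  52  52  52  84 143 196 220 226 235 246 246 237 231 233 225
 224 231]
322 [ 51  52  51  52  52  52  71 129 191 222 223 229 244 248 241 233 234 228
 221 230]
325 [ 55  54  53  55  56  53  68 118 184 218 224 229 245 249 242 235 237 234
 226 230]
328 [ 54  52  54  51  55  57  77 125 178 210 218 229 245 250 250 248 249 249
 249 250]
331 [ 54  56  54  55  57  90 166 236 247 232 214 220 233 235 231 231 234 232
 230 229]
```

```bash
python3 -m inch '[[[0,0,0,0.005,0,0,0],[0,0,0,0.01,0,0,0],[0,0,0,0.014,0,0,0],[0,0,0,0.018,0,0,0],[0,0,0,0.022,0,0,0],[0,0,0,0.026,0,0,0],[0,0,0,0.03,0,0,0],[0,0,0,0.033,0,0,0]]]'; python3 -c "
from h import *
st()
cv2.imwrite('pics/top5.png',cv2.resize(camera('top')[170:250,240:420],None,fx=4.4,fy=4.4,interpolation=cv2.INTER_CUBIC))"
```

```text
t: 7.12
eef_pos: [0.4524, 0.2236, 0.0353]
orientation: [-1.571, -0.0, -1.662]
force: [0.3, 1.4, 0.3]
width: 0.5
t 7.12 loc [ 1.7 70.8] z 0.0353 jawyaw -0.0001 F [0.3  1.41 0.25] w 0.5 q [ 0.46  0.42 -0.53  0.62  0.    2.12]
```

View pics/top5.png

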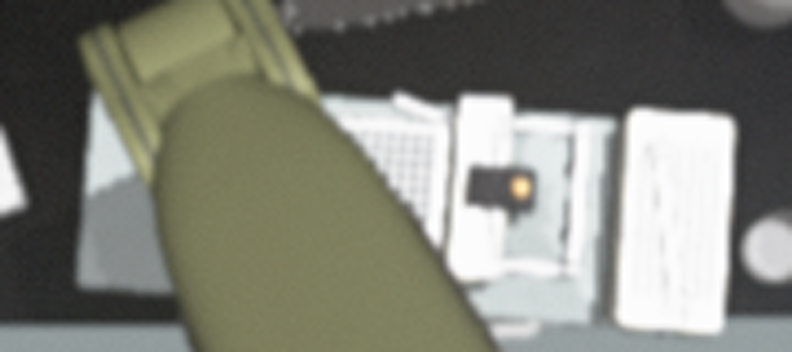

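```bash
python3 -m inch '[[[0,0,0,0.004,0,0,0],[0,0,0,0.008,0,0,0],[0,0,0,0.012,0,0,0],[0,0,0,0.016,0,0,0],[0,0,0,0.02,0,0,0]]]';  python3 -c "
from h import *
st()"; python3 -m inch '[[[0,0,0,0.004,0,0,0],[0,0,0,0.008,0,0,0],[0,0,0,0.012,0,0,0],[0,0,0,0.016,0,0,0],[0,0,0,0.02,0,0,0],[0,0,0,0.024,0,0,0],[0,0,0,0.028,0,0,0]]]';  python3 -c "
from h import *
st()
cv2.imwrite('pics/sc6.png',cv2.resize(camera('scene')[175:255,285:405],None,fx=6.5,fy=6.5,interpolation=cv2.INTER_CUBIC))"
```

```text
t: 7.8
eef_pos: [0.4506, 0.2037, 0.0353]
orientation: [-1.571, -0.0, -1.662]
force: [-0.1, 2.4, 1.5]
width: 0.503
t 7.8 loc [ 1.7 50.7] z 0.0353 jawyaw -0.0 F [-0.05  2.36  1.47] w 0.503 q [ 0.42  0.41 -0.56  0.61  0.    2.09]
t: 8.68
eef_pos: [0.4481, 0.1758, 0.0353]
orientation: [-1.571, 0.0, -1.662]
force: [-0.4, 1.1, 0.8]
width: 0.504
t 8.68 loc [ 1.7 22.8] z 0.0353 jawyaw 0.0001 F [-0.41  1.1   0.83] w 0.504 q [ 0.37  0.39 -0.59  0.6   0.    2.04]
```

View pics/sc6.png

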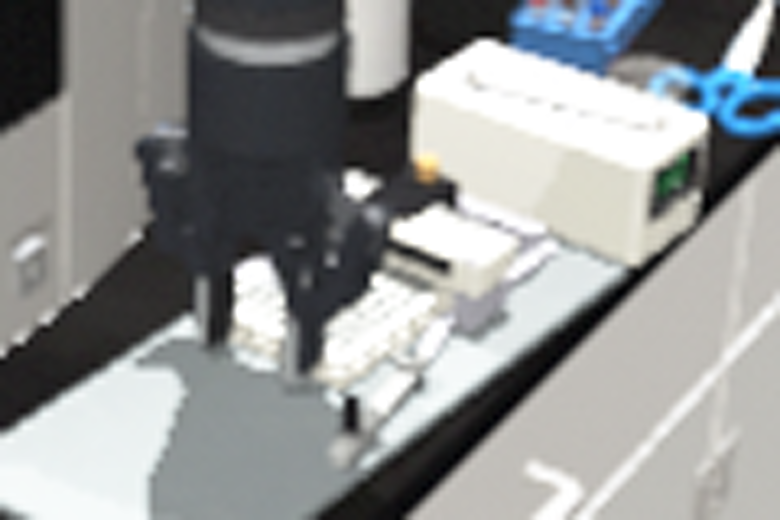

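```bash
python3 -m inch '[[[0,0,0,0.004,0,0,0],[0,0,0,0.008,0,0,0],[0,0,0,0.012,0,0,0],[0,0,0,0.016,0,0,0],[0,0,0,0.02,0,0,0],[0,0,0,0.023,0,0,0],[0,0,0,0.025,0,0,0]]]';  python3 -m inch '[[[0,0,0,0.001,0,0,0],[0,0,0,0.002,0,0,0],[0,0,0,0.003,0,0,0]]]';python3 -c "
from h import *
st()"
```

```text
t: 9.6
eef_pos: [0.4458, 0.151, 0.0353]
orientation: [-1.571, 0.0, -1.663]
force: [-0.5, 1.4, -0.0]
width: 0.496
t: 9.98
eef_pos: [0.4456, 0.1482, 0.0353]
orientation: [-1.571, 0.0, -1.662]
force: [-0.7, 2.4, -0.0]
width: 0.5
t 9.97 loc [ 1.7 -4.9] z 0.0353 jawyaw 0.0002 F [-0.73  2.38 -0.04] w 0.5 q [ 0.32  0.37 -0.61  0.58  0.    1.98]
```

```bash
for i in 1 2 3; do python3 -m inch '[[[0,0,0,0.0005,0,0,0],[0,0,0,0.001,0,0,0],[0,0,0,0.0015,0,0,0]]]' | grep -E "eef|force" ; done
```

```text
eef_pos: [0.4455, 0.1467, 0.0353]
force: [-0.9, 2.6, 0.6]
eef_pos: [0.4453, 0.1452, 0.0353]
force: [-0.7, 2.3, 1.5]
eef_pos: [0.4452, 0.1437, 0.0353]
force: [-0.5, 2.4, 1.5]
```

```bash
python3 -m inch '[[[0,0,0,0.0005,0,0,0],[0,0,0,0.001,0,0,0]]]' | grep -E "eef|force" ;python3 -m inch '[[[0,0,0,0.0005,0,0,0],[0,0,0,0.001,0,0,0]]]' | grep -E "eef|force" ; python3 -c "
from h import *
st()
cv2.imwrite('pics/top7.png',cv2.resize(camera('top')[170:250,240:420],None,fx=4.4,fy=4.4,interpolation=cv2.INTER_CUBIC))"
```

```text
eef_pos: [0.4451, 0.1427, 0.0353]
force: [-1.5, 1.7, 0.4]
eef_pos: [0.4451, 0.142, 0.0354]
force: [-1.2, 3.0, 1.8]
t 11.6 loc [  1.8 -11.2] z 0.0354 jawyaw 0.0002 F [-1.18  3.04  1.81] w 0.502 q [ 0.31  0.37 -0.62  0.58  0.    1.97]
```

View pics/top7.png

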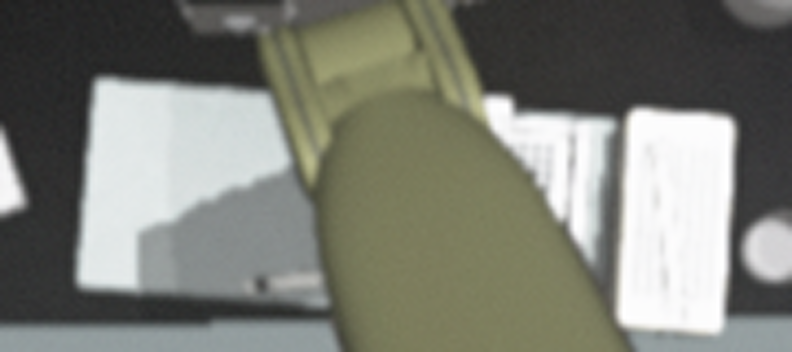

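```bash
for i in 1 2 ; do python3 -m inch '[[[0,0,0,0.0005,0,0,0],[0,0,0,0.0005,0,0,0]]]' | grep -E "eef|force" ; done
```

```text
eef_pos: [0.4452, 0.1418, 0.0354]
force: [-1.3, 4.6, 1.2]
eef_pos: [0.4452, 0.1417, 0.0355]
force: [-2.0, 6.0, 1.1]
```

```bash
python3 -m inch '[[[0,0,0,0.0005,0,0,0],[0,0,0,0.001,0,0,0],[0,0,0,0.001,0,0,0]]]' | grep -E "eef|force"; python3 -c "
from h import *
st()"; python3 -m inch '[[[0,0,0,-0.005,0,0,0],[0,0,0,-0.02,0,0,0],[0,0,0,-0.04,0,0,0],[0,0,0,-0.06,-0.02,0,0],[0,0,0,-0.06,-0.06,0,0.5],[0,0,0,-0.06,-0.09,0,1],[0,0,0,-0.1,-0.12,-0.05,1],[0,0,0,-0.13,-0.12,-0.1,1],[0,0,0,-0.13,-0.12,-0.15,1],[0,0,0,-0.13,-0.12,-0.15,1]]]'; python3 -c "
from h import *
st()
im=camera('top');cv2.imwrite('pics/top8raw.png',im)
cv2.imwrite('pics/top8.png',cv2.resize(im[170:250,240:420],None,fx=4.4,fy=4.4,interpolation=cv2.INTER_CUBIC))
im=camera('scene');cv2.imwrite('pics/sc8.png',cv2.resize(im[175:255,285:405],None,fx=6.5,fy=6.5,interpolation=cv2.INTER_CUBIC))
"
```

```text
eef_pos: [0.4454, 0.1414, 0.0356]
force: [-1.7, 7.3, 1.8]
t 12.53 loc [  2.1 -11.7] z 0.0356 jawyaw 0.0008 F [-1.65  7.31  1.8 ] w 0.504 q [ 0.31  0.37 -0.62  0.58  0.    1.97]
t: 13.78
eef_pos: [0.3038, 0.2825, 0.155]
orientation: [-1.572, -0.003, -1.658]
force: [0.1, -0.4, 0.4]
width: -0.0
t 13.78 loc [-151.8  115.8] z 0.155 jawyaw 0.0048 F [ 0.1  -0.44  0.35] w -0.0 q [ 0.75  0.15 -0.55  0.87 -0.    2.41]
```

View pics/top8.png

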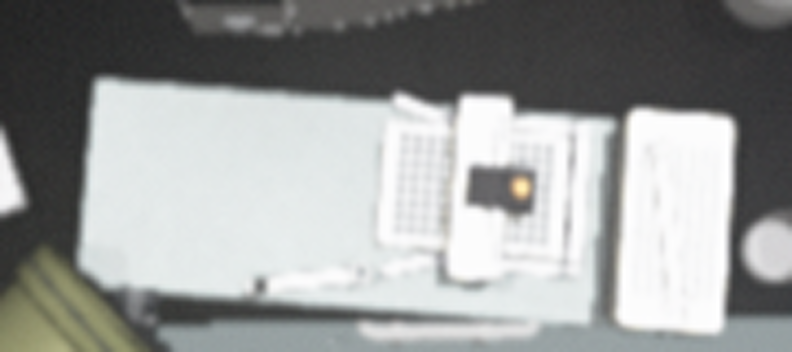

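View pics/sc8.png

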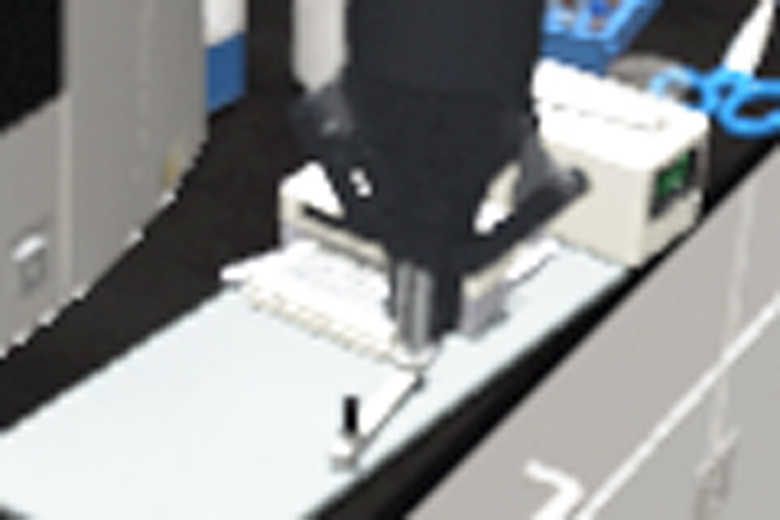

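Run:
```python
from h import *
im=cv2.imread("pics/top8raw.png")
P=[]
for v in range(200,225):
    g=im[v,315:340].min(1).astype(float);i=np.where(g>241)[0][0]
    P.append((315+i-(g[i]-236)/(g[i]-g[i-1]),v))
L=np.array([w2l(w) for w in ray("top",P,.024)]);print(L.round(1).tolist())
print(np.polyfit(L[:,0],L[:,1],1))
t=cv2.resize(im[185:240,310:385],None,fx=10,fy=10,interpolation=cv2.INTER_CUBIC);cv2.imwrite("pics/t9.png",t)
def pin(u,v,z): print(w2l(ray("top",[(u+.5)/4.4-.5+240,(v+.5)/4.4-.5+170],z)[0]).round(1))
pin(260,286,.044);pin(360,273,.0295);pin(455,95,.052);pin(447,278,.052);pin(512,97,.052)
```

```text
[[33.8, -22.5], [30.7, -22.0], [27.7, -22.7], [24.8, -23.1], [21.7, -22.7], [18.6, -22.0], [15.7, -22.9], [12.7, -23.0], [9.7, -22.9], [6.6, -22.9], [3.6, -23.0], [0.6, -23.3], [-2.3, -23.4], [-5.4, -23.3], [-8.4, -23.0], [-11.4, -22.5], [-14.5, -22.1], [-17.5, -22.3], [-20.4, -22.4], [-23.4, -22.6], [-26.4, -22.6], [-29.4, -22.7], [-32.4, -22.6], [-35.4, -22.9], [-38.3, -23.8]]
[ 3.84356377e-03 -2.27644815e+01]
[-76.9  52.9]
[-62.3 -12.9]
[ 60.2 -67.1]
[-62.3 -70.6]
[  61.8 -105.2]
```

View pics/t9.png

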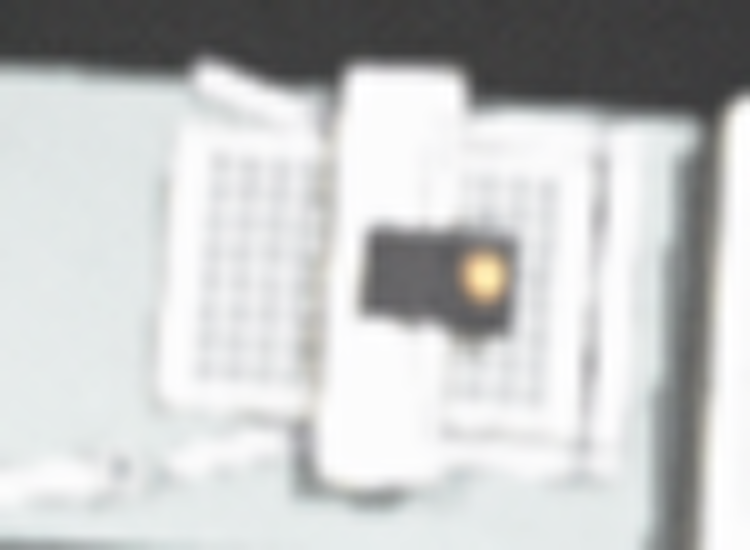

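Run:
```python
from h import *
s=arm.sense();p=s["eef_pos"]
for d in (0,.013,.019,.025,.032): print(d,((proj("scene",p-[0,0,d])[0]-[285,175]+.5)*6.5).round(0))
need(-101,47.5,.10,1.79)
```

```text
0 [422. 299.]
0.013 [420. 327.]
0.019 [419. 340.]
0.025 [418. 352.]
0.032 [417. 367.]
turn [-4.000e-04  4.307e-01 -3.000e-04] shift [0.0696 0.0556 0.0469]
```

```bash
python3 -m inch '[[[0,-0.06,0,0.03,0.02,0.02,1],[0,-0.12,0,0.0696,0.0556,0.0469,1],[0,-0.18,0,0.0696,0.0556,0.0469,1],[0,-0.24,0,0.0696,0.0556,0.0469,1],[0,-0.3,0,0.0696,0.0556,0.0469,1],[0,-0.36,0,0.0696,0.0556,0.0469,1],[0,-0.42,0,0.0696,0.0556,0.0469,1],[0,-0.48,0,0.0696,0.0556,0.0469,1],[0,-0.54,0,0.0696,0.0556,0.0469,1],[0,-0.569,0,0.0696,0.0556,0.0469,1]]]' ; python3 -m inch '[[[0,0,0,0,0.01,0,1],[0,0,0,0,0.02,0,1],[0,0,0,0,0.03,0,1]]]'
python3 - <<'E'
from h import *
st();need(-101,47.5,.05,1.79-np.pi)
im=camera('scene');cv2.imwrite('pics/sc9.png',cv2.resize(im[185:255,285:385],None,fx=7.5,fy=7.5,interpolation=cv2.INTER_CUBIC))
E
```

```text
t: 15.12
eef_pos: [0.3497, 0.2091, 0.0997]
orientation: [-1.571, -0.001, 0.127]
force: [1.1, -0.0, 0.7]
width: -0.002
t: 15.5
eef_pos: [0.3478, 0.209, 0.0687]
orientation: [-1.571, 0.001, 0.124]
force: [0.2, -0.4, 0.4]
width: 0.001
t 15.5 loc [-101.2   46.7] z 0.0687 jawyaw -1.3555 F [ 0.19 -0.39  0.38] w 0.001 q [ 0.54  0.24 -0.71  0.62 -0.    0.42]
turn [ 0.0001 -0.0012 -0.0002] shift [0.0004 0.0187 0.0008]
```

View pics/sc9.png

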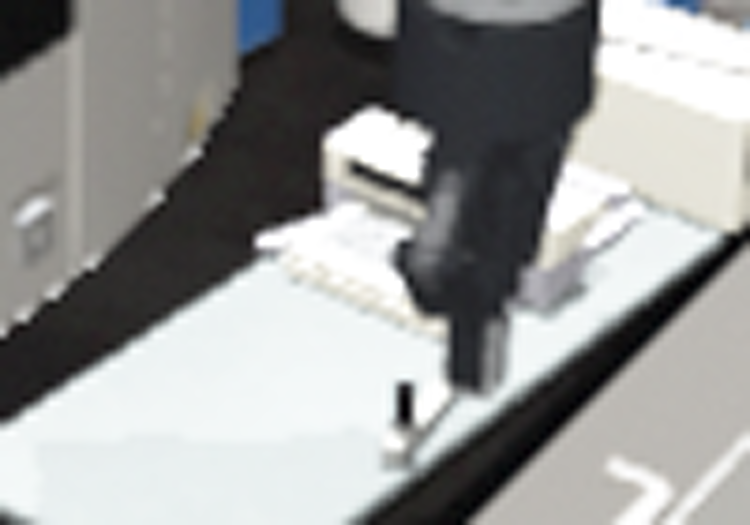

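```bash
python3 -m inch '[[[0,0,0,0,0.01,0,1],[0,0,0,0,0.0187,0,1],[0,0,0,0,0.0187,0,1],[0,0,0,0.003,0.0187,0.001,1],[0,0,0,0.006,0.0187,0.001,1],[0,0,0,0.009,0.0187,0.001,1],[0,0,0,0.012,0.0187,0.001,1]]]'
python3 - <<'E'
from h import *
st();s=arm.sense()
c=w2l(s["eef_pos"]);a=-.218;t=np.array([np.cos(a),-np.sin(a)]);n=np.array([np.sin(a),np.cos(a)]);v=c-[-62,-13];print("t",v@t,"n",v@n)
im=camera('scene');cv2.imwrite('pics/sc10.png',cv2.resize(im[185:255,285:385],None,fx=7.5,fy=7.5,interpolation=cv2.INTER_CUBIC))
d,r=-(v@t),v@n
for deg in range(5,116,5):
    b=np.radians(deg);print(deg,round(deg/180,4),round((d-d*np.cos(b)+r*np.sin(b))/1000,4),round((d*np.sin(b)+r*np.cos(b)-r)/1000,4))
E
```

```text
t: 16.42
eef_pos: [0.3598, 0.2119, 0.0512]
orientation: [-1.571, -0.0, 0.125]
force: [-0.5, 0.3, -0.0]
width: 0.0
t 16.43 loc [-89.5  50.7] z 0.0512 jawyaw -1.354 F [-0.49  0.32 -0.01] w 0.0 q [ 0.53  0.28 -0.71  0.58  0.    0.41]
t -13.073126780293988 n 68.11184784096181
5 0.0278 0.006 0.0009
10 0.0556 0.012 0.0012
15 0.0833 0.0181 0.0011
20 0.1111 0.0241 0.0004
25 0.1389 0.03 -0.0009
30 0.1667 0.0358 -0.0026
35 0.1944 0.0414 -0.0048
40 0.2222 0.0468 -0.0075
45 0.25 0.052 -0.0107
50 0.2778 0.0568 -0.0143
55 0.3056 0.0614 -0.0183
60 0.3333 0.0655 -0.0227
65 0.3611 0.0693 -0.0275
70 0.3889 0.0726 -0.0325
75 0.4167 0.0755 -0.0379
80 0.4444 0.0779 -0.0434
85 0.4722 0.0798 -0.0492
90 0.5 0.0812 -0.055
95 0.5278 0.0821 -0.061
100 0.5556 0.0824 -0.0671
105 0.5833 0.0822 -0.0731
110 0.6111 0.0815 -0.0791
115 0.6389 0.0803 -0.085
```

View pics/sc10.png

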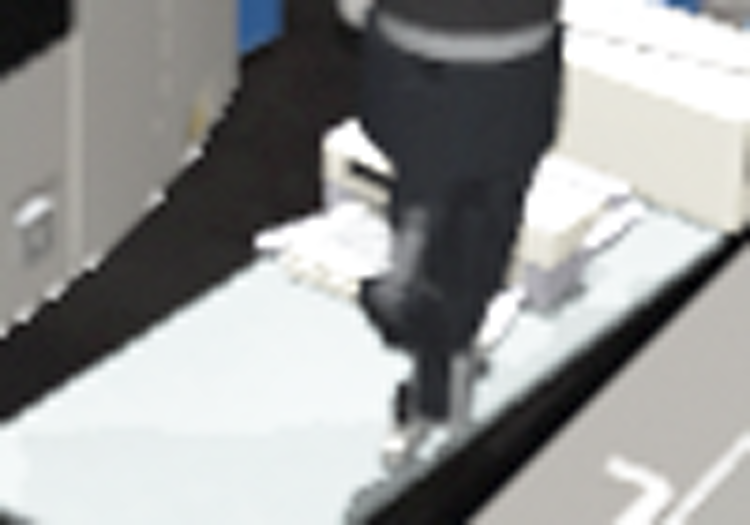

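```bash
python3 -m inch '[[[0,0.0278,0,0.006,0,0.0009,1],[0,0.0556,0,0.012,0,0.0012,1],[0,0.0833,0,0.0181,0,0.0011,1],[0,0.1111,0,0.0241,0,0.0004,1],[0,0.1389,0,0.03,0,-0.0009,1],[0,0.1667,0,0.0358,0,-0.0026,1],[0,0.1944,0,0.0414,0,-0.0048,1],[0,0.2222,0,0.0468,0,-0.0075,1],[0,0.25,0,0.052,0,-0.0107,1]]]'
python3 - <<'E'
from h import *
st();s=arm.sense()
im=camera('scene');cv2.imwrite('pics/sc11.png',cv2.resize(im[185:255,285:385],None,fx=7.5,fy=7.5,interpolation=cv2.INTER_CUBIC))
im=camera('top');cv2.imwrite('pics/top11.png',cv2.resize(im[170:250,240:420],None,fx=4.4,fy=4.4,interpolation=cv2.INTER_CUBIC))
# next leg from 45 deg
c=w2l(s["eef_pos"])-[-62,-13];print(np.hypot(*c))
R=Rt.from_euler('xyz',s["orientation"]).as_matrix()
d2=lambda v:np.array([v[:2]@EX,v[:2]@EY]);t=d2(R[:,0]);n=d2(R[:,2]);v=c;print(v@t,v@n,np.arctan2(t[1],t[0]))
d,r=-(v@t),v@n
for deg in range(5,71,5):
    b=np.radians(deg);print(deg,round(deg/180,4),round((d-d*np.cos(b)+r*np.sin(b))/1000,4),round((d*np.sin(b)+r*np.cos(b)-r)/1000,4))
E
```

```text
t: 17.6
eef_pos: [0.4125, 0.208, 0.051]
orientation: [-1.57, 0.001, -0.663]
force: [-0.6, -0.1, -0.7]
width: 0.001
t 17.6 loc [-36.7  51.5] z 0.051 jawyaw 0.9996 F [-0.64 -0.1  -0.67] w 0.001 q [ 0.47  0.34 -0.61  0.62  0.    1.13]
69.31890625473055
-13.618016389349254 67.96807176936821 -0.5712438956288152
5 0.0278 0.006 0.0009
10 0.0556 0.012 0.0013
15 0.0833 0.0181 0.0012
20 0.1111 0.0241 0.0006
25 0.1389 0.03 -0.0006
30 0.1667 0.0358 -0.0023
35 0.1944 0.0414 -0.0045
40 0.2222 0.0469 -0.0071
45 0.25 0.052 -0.0103
50 0.2778 0.0569 -0.0138
55 0.3056 0.0615 -0.0178
60 0.3333 0.0657 -0.0222
65 0.3611 0.0695 -0.0269
70 0.3889 0.0728 -0.0319
```

View pics/sc11.png

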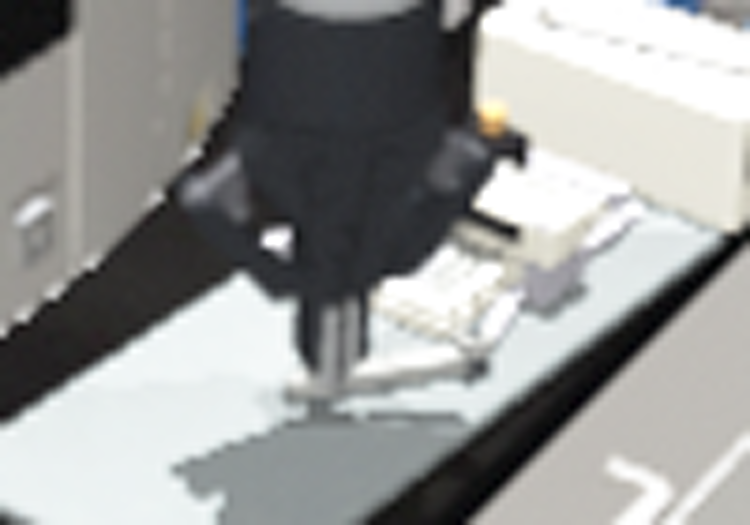

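View pics/top11.png

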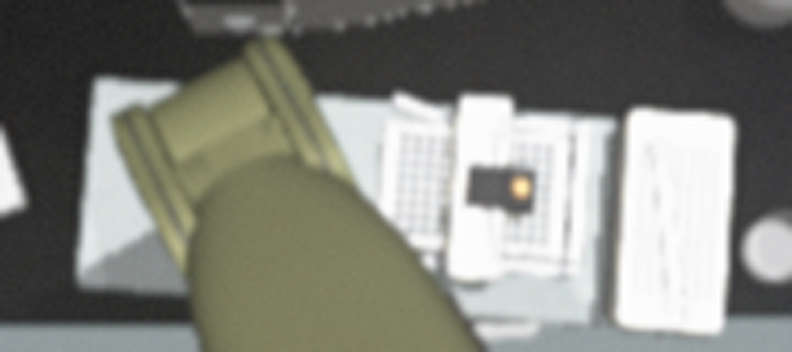

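```bash
python3 -m inch '[[[0,0.0278,0,0.006,0,0.0009,1],[0,0.0556,0,0.012,0,0.0013,1],[0,0.0833,0,0.0181,0,0.0012,1],[0,0.1111,0,0.0241,0,0.0006,1],[0,0.1389,0,0.03,0,-0.0006,1],[0,0.1667,0,0.0358,0,-0.0023,1],[0,0.1944,0,0.0414,0,-0.0045,1],[0,0.2222,0,0.0469,0,-0.0071,1],[0,0.25,0,0.052,0,-0.0103,1]]]'
python3 - <<'E'
from h import *
st();s=arm.sense()
c=w2l(s["eef_pos"])-[-62,-13]
R=Rt.from_euler('xyz',s["orientation"]).as_matrix()
d2=lambda v:np.array([v[:2]@EX,v[:2]@EY]);t=d2(R[:,0]);n=d2(R[:,2]);v=c;print(v@t,v@n,np.arctan2(t[1],t[0]))
E
```

```text
t: 18.82
eef_pos: [0.447, 0.1678, 0.0509]
orientation: [-1.571, 0.001, -1.446]
force: [-0.5, 0.9, -0.7]
width: -0.0
t 18.82 loc [ 1.3 14.7] z 0.0509 jawyaw 0.2159 F [-0.53  0.93 -0.68] w -0.0 q [ 0.36  0.36 -0.58  0.63  0.    1.81]
-13.507543006605626 67.80691946312221 -1.3548989944420795
```

```bash
python3 -m inch '[[[0,0.0111,0,0.0024,0,0.0004,1],[0,0.0222,0,0.0048,0,0.0008,1],[0,0.0333,0,0.0072,0,0.001,1],[0,0.0444,0,0.0096,0,0.0012,1],[0,0.05,0,0.0108,0,0.0012,1]]]' | grep -E "eef|force"; python3 -m inch '[[[0,0.003,0,0.0006,0,0,1],[0,0.006,0,0.0012,0,0,1]]]' | grep -E "eef|force";python3 -m inch '[[[0,0.003,0,0.0006,0,0,1],[0,0.006,0,0.0012,0,0,1]]]' | grep -E "eef|force"
```

```text
eef_pos: [0.4496, 0.157, 0.051]
force: [-0.1, 0.3, -0.4]
eef_pos: [0.4498, 0.1559, 0.051]
force: [-0.0, 0.4, -1.0]
eef_pos: [0.4499, 0.1547, 0.0511]
force: [1.0, 0.9, -0.3]
```

Run:
```python
from h import *
st()
im=camera('scene');cv2.imwrite('pics/sc12.png',cv2.resize(im[185:255,285:385],None,fx=7.5,fy=7.5,interpolation=cv2.INTER_CUBIC))
```

```text
t 19.95 loc [5.5 1.9] z 0.0511 jawyaw 0.0214 F [ 0.96  0.9  -0.31] w 0.005 q [ 0.33  0.36 -0.58  0.63 -0.    1.97]
```

View pics/sc12.png

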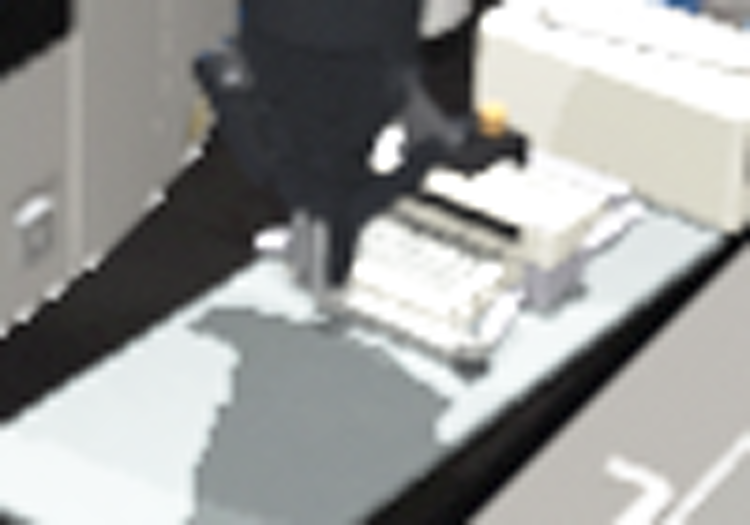

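Nearly across. Pushing on in small steps until the force shows the stop.

```bash
for i in 1 2 3; do python3 -m inch '[[[0,0,0,0.0005,0,0,1],[0,0,0,0.001,0,0,1],[0,0,0,0.001,0,0,1]]]' | grep -E "eef|force"; done; python3 -c "
from h import *
st()"
```

```text
eef_pos: [0.4499, 0.1545, 0.0512]
force: [1.3, 5.0, -1.2]
eef_pos: [0.4499, 0.1543, 0.0512]
force: [-0.6, 7.8, -1.0]
eef_pos: [0.4499, 0.1541, 0.0512]
force: [0.0, 10.2, -0.9]
t 21.12 loc [5.5 1.4] z 0.0512 jawyaw 0.0232 F [ 0.03 10.15 -0.9 ] w -0.002 q [ 0.33  0.36 -0.58  0.63  0.01  1.97]
```

```bash
python3 -m inch '[[[0,0,0,-0.005,0,0,1],[0,0,0,-0.02,0,0,1],[0,0,0,-0.04,-0.02,0,1],[0,0,0,-0.06,-0.06,0,1],[0,0,0,-0.08,-0.12,0,1],[0,0,0,-0.12,-0.15,-0.05,1],[0,0,0,-0.15,-0.15,-0.1,1],[0,0,0,-0.18,-0.15,-0.15,1],[0,0,0,-0.18,-0.15,-0.2,1],[0,0,0,-0.18,-0.15,-0.2,1]]]'
python3 - <<'E'
from h import *
st()
im=camera('scene');cv2.imwrite('pics/sc13.png',cv2.resize(im[175:255,285:405],None,fx=6.5,fy=6.5,interpolation=cv2.INTER_CUBIC))
im=camera('top');cv2.imwrite('pics/top13f.png',im);cv2.imwrite('pics/top13.png',cv2.resize(im[185:240,300:390],None,fx=8.5,fy=8.5,interpolation=cv2.INTER_CUBIC))
E
```

```text
t: 22.38
eef_pos: [0.2589, 0.3446, 0.2007]
orientation: [-1.572, -0.003, -1.635]
force: [1.5, -1.1, 0.2]
width: -0.001
t 22.38 loc [-202.1  173.5] z 0.2007 jawyaw 0.0272 F [ 1.52 -1.11  0.23] w -0.001 q [ 0.93  0.13 -0.44  1.   -0.    2.56]
```

View pics/sc13.png

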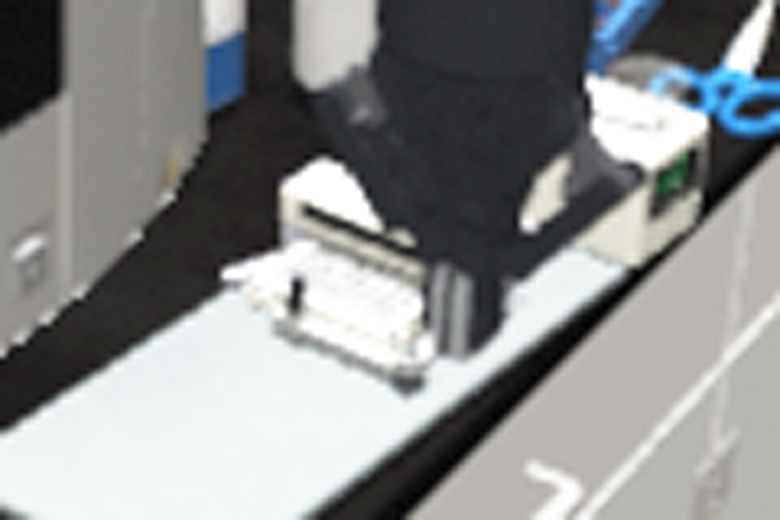

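View pics/top13.png

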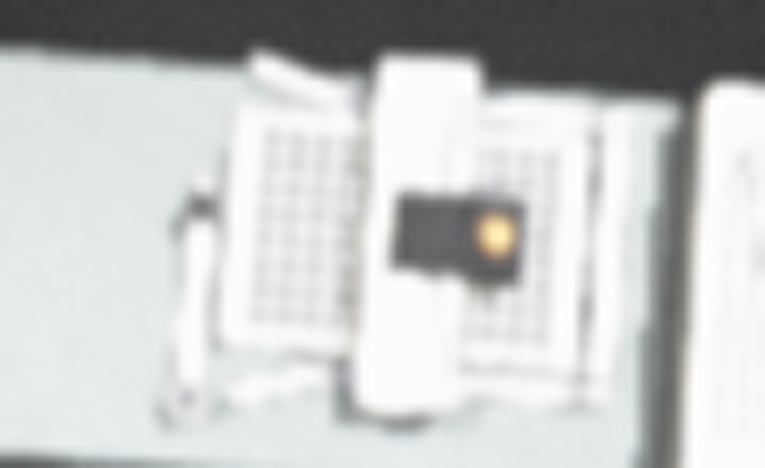

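View pics/top13f.png

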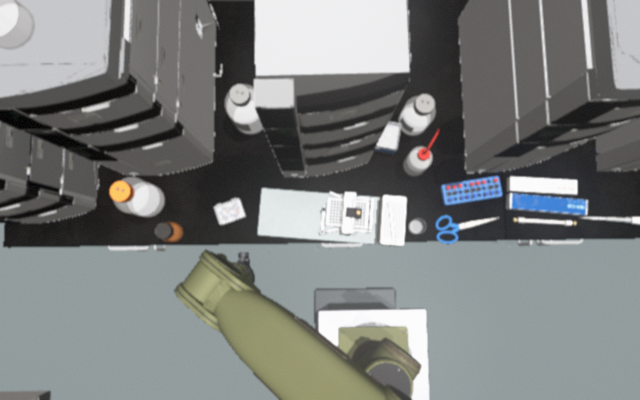

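Run:
```python
from h import *
im=cv2.imread("pics/top13f.png")
f=lambda u,v,z:w2l(ray("top",[(u+.5)/8.5-.5+300,(v+.5)/8.5-.5+185],z)[0])
p=f(202,205,.044);b=f(186,404,.0295);print(p,b,np.arctan2(*(p-b)))
P=[]
for v in range(199,224):
    g=im[v,324:340].min(1).astype(float);i=np.where(g>241)[0]
    P.append((324+i[0],v))
L=np.array([w2l(w) for w in ray("top",P,.024)]);print(np.polyfit(L[:,0],L[:,1],1),L[:,1].round(0))
for c in [(238,105),(218,345),(592,105),(575,365)]: print(f(*c,.0262).round(1))
```

```text
[  4.89887338 -13.23743519] [-63.57454269 -13.03322597] 1.5737786319179257
[ -0.05158524 -22.8110171 ] [-25. -25. -25. -26. -26. -26. -23. -24. -24. -24. -24. -25. -25. -16.
 -16. -16. -17. -17. -23. -23. -24. -24. -24. -24. -24.]
[ 42.9 -23.2]
[-42.  -22.6]
[  52.6 -147.5]
[ -39.2 -147.6]
```

```bash
python3 -c "
from station import hand_in
print(hand_in())"
```

```text
the job is handed in; nothing more can be done
None
```

I pushed the plate home with two half-closed fingertips on its tail, straightening and centring it on the way in. I then swung the lever across with the closed fingertips on its pin, backed the arm clear and handed the job in at about 22.5 s. `hand_in` gave no verdict.

**Plate:**
- It stopped against the end stop, with the force rising to about 7 N and no further travel.
- The top picture before the lever moved put the tail's upper edge at y ≈ -22.8 mm, where -22.5 is expected when fully home. It was within about 0.004 rad of square and close to the lane's middle.
- After the lever was shut, the corners still read y ≈ -23 mm at the tail and about -147.5 mm at the nose.

**Lever:** It reached its stop, with the force rising to about 10 N. The picture gives an angle of about 1.57 rad.

**Bystanders and carriage:** The bench items and the needle carriage look unmoved in the last top picture. I judged this by eye and did not measure it.

**Checks that disagreed:**
- My automatic tail-edge fit on the last picture was spoiled by the lever and its shadow, giving a false slope of -0.05 rad.
- One hand-picked far corner read x = 52.6 mm because it fell on the rail.
- I relied on the two tail corners and the fit from before the lever moved.

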